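# Level the rack with its push-and-turn foot

### The job

Level the chrome rack: first draw its slide lock back towards the front of the rack, all the way to its stop. Then take the foot knob at the end of the spirit level, press it straight down so that the level lies flat on the shelf, and keep it pressed the whole time while you turn the knob clockwise (seen from above) until the bubble rests between the two lines. Finish like that, still gripping the knob and pressing it down with the bubble centred, and leave the cups, bowl and coasters where they stand.

Things in the scene. Friction and masses are not known exactly. Their poses are not given: they have to be found in the camera images.
- rack: Fixed two-level chrome wire rack, 240 x 240 mm, top shelf 170 mm up. Two fixed legs on its right (-y) side, one adjustable leg under the knob on its left. Origin: on the worktop under its centre; x to its back, y to its left, z up. At the start it slopes: knob side 2 to 5 mm low (0.013 to 0.022 rad); the shelf pivots about the fixed legs, 105 mm right of centre.
- lock_grip (a point): Centre of the slide lock's upright grey tab, on the top shelf in front of the knob: 20 mm along the rack's x, 14 mm along y, 26 mm high, top 34 mm and lower edge 8 mm above the shelf, this point 21 mm above it; locked, 54 mm in front of the knob's axis. Two prongs behind the tab hold the end of the knob's bar, so the knob cannot turn while locked.
- slide_lock (a joint): Slide lock, m: about 0 locked, 0.050 fully open against its stop. It slides towards the rack's front (the rack's -x direction), against about 2 N of friction, and stays where it is left.
- knob_grip (a point): Point on the knob's axis at gripping height. The knob is an upright grey bar, at the start 48 mm along the rack's x, 14 mm along y, 32 mm high; this point is 10 mm below its top, 22 mm above its lower edge, 34 mm above the level's underside. Pushed down, it takes the level's end with it. Locked, the prongs stand beside the front 13 mm of the bar.
- foot_knob (a joint): Turn of the knob, rad: 0 at the start, grows clockwise seen from above, up to 1.5; friction torque about 0.12 N m, it stays where it is left. It raises the foot under it: the shelf tilts 0.02 rad per rad, and the knob rises about 4 mm per rad. 0.65 to 1.1 rad are needed.
- spirit_level: Aluminium spirit level, 216 x 34 x 8 mm, with an 82 mm glass vial 14 mm thick on top, lying on the top shelf along the rack's y. Origin: its underside near its right (-y) end, where it is hinged; x as the rack's; y towards the knob, whose axis is at y = 180 mm. A spring holds the knob end 6 mm off the shelf; the bubble reads true only when that end is pressed flat.
- level_press (a joint): Angle by which the level has been pressed down, rad: 0 sprung up, 0.0333 flat on the shelf (6 mm down at the knob). Pressing takes about 1.5 N at first and 4.5 N when flat, then meets the solid shelf.
- bubble (a joint): Bubble's place in the vial, m, positive towards the knob, 0 centred, stops at 0.026. It goes to the higher end: 0.011 m per 0.01 rad of slope, so about 0.022 m per rad of knob; settles in about 1 s. The bubble (pale) is 18 mm long; two black rings round the vial, 13 mm either side of the centre, are the lines.
- vial (a point): Centre of the vial, 95 mm from the knob's axis.
- cup_large: Steel measuring cup, 72 mm across, 48 mm high, flat handle; bystander. Origin: centre of its underside.
- cup_medium: Steel measuring cup, 60 mm across, 40 mm high; bystander.
- cup_small: Steel measuring cup, 48 mm across, 32 mm high; bystander.
- bowl: Stoneware bowl, 136 mm across, 60 mm high; bystander.
- coaster0: Lowest of three stacked bamboo coasters, 92 mm across, 8 mm thick each; bystander.
- coaster2: Topmost of the three stacked coasters; bystander.
- dispenser: Push dispenser, frosted plastic, 80 mm across, 190 mm high, fixed; bystander.
- knob_bar: The knob itself (see knob_grip). Origin: centre of the underside of its round collar (24 mm across, 6 mm high), which bears on the top of the spirit level's left end; the bar stands on the collar. It slides up and down on its spindle with the level and springs back when let go.

How it is judged (in metres and radians):
On the way, in this order (a step that is already met when the one before it is completed fails the run):
1. the slide lock is drawn back to its stop (value of joint slide_lock above 0.044 m), for 0.2 s.
2. the spirit level is pressed flat on the shelf, before the knob is turned (value of joint level_press above 0.027 rad and value of joint foot_knob below 0.3 rad), for 0.5 s.
3. the knob is turned, with the level kept pressed, until the bubble is between the lines (value of joint level_press above 0.027 rad and value of joint foot_knob above 0.35 rad and value of joint bubble between -0.004 and 0.004 m), for 0.3 s.
At the end, for the whole second after the job is handed in: Through the last second the fingers hold the knob (over 2 N on it), the level is pressed flat (over 0.027 of 0.0333 rad, knob end within about 1 mm of the shelf), the bubble is within 4 mm of the centre and the slide lock is open (over 44 of 50 mm) (all of step 3 and value of joint slide_lock above 0.044 m and contact force between the fingers and knob_bar above 2 N); the arm keeps its last pose, push and grip.
It fails at once if the knob is turned while the level is not pressed down (value of joint foot_knob above 0.3 rad and value of joint level_press below 0.015 rad).
It fails at once if a cup, the bowl or the coasters are moved more than 30 mm (distance of any of cup_large, cup_medium, cup_small, bowl, coaster0, coaster2 from where it was at the start of the episode above 0.03 m).
It also fails if it takes over 48 s, if anything falls off the work surface, if the arm or the gripper's body presses on something with over 40 N, if the wrist force passes 120 N, or if a joint passes its speed limit or range.

### The arm

A 6-joint arm with a two-finger parallel gripper is mounted at the origin on the work surface. World frame = base frame: x ahead of the robot, y to its left, z up, the work surface at z = 0. Lengths are in m, angles in degrees, forces in N, time in s.
With the tool pointing down it reaches from about 0.4 to 0.825 m from the base axis. Payload 7 kg.
Tool frame: the origin (TCP) lies between the finger pads; the fingertips stand 25 mm ahead of it and the grasp point (between the pads) lies 6 mm ahead of it; z points along the fingers, y is the line along which they close (so a half turn about z gives the same grasp; the last joint's range is limited). The gripper opens to 85 mm and grips with 20 to 120 N. Pads are 22 mm wide; open, the fingers measure 114 mm over their backs; the gripper's body (76 mm by 85 mm) begins 54 mm behind the grasp point. The pads swing forward as they close: fully open they stand 13 mm farther back than shut.
Start: joints at [83.027, 20.546, 0.682, 0, -70.136, -16.507], TCP at [0.269, 0.619, 0.256] pointing down, gripper open.
Joint ranges: [-176.03, 176.03], [-82.01, 121.73], [-58.28, 71.71], [-173.87, 95.51], [-174.79, -0.11], [-173.66, 173.66]. Speed limits (degrees/s): [136.94, 136.94, 172.46, 180, 180, 180].

### API

Orientations are given as a 3x3 rotation matrix whose columns are the frame's x, y, z axes.
In Python, from station import robot gives the robot as it stands. The module is installed in compiled form; this text tells all that it offers.
- The arm moves only by the tool arm_command, never from a script. Its argument "plan" is a list of rows, each a list of 3 entries, a list of its own where there are three numbers: the turn, a rotation vector about the tool's x, y, z in units of 6 degrees (1.0 is 6 degrees), then the shift along the tool's x, y, z in units of 30 mm (1.0 is 30 mm), then the finger opening in mm, from 0 to 85.4. In form: [[[wx, wy, wz], [tx, ty, tz], gripper], ...]. A call has 1 to 20 rows; each row shifts and turns the commanded pose from where the row before left it, along the tool's axes as they then stand; what a row does not reach is not made up. A row lasts 1/8 s, in which the tool goes at most 62.5 mm and 10.7 degrees, less where a joint would pass 70% of its speed; a pose out of reach is approached as far as the arm can. A call is refused whole if a number of a shift passes 1 or a number of a turn 1, either way. A call with a gripper value outside its range is refused whole. The fingers move at their own pace and stop on an object; "grip_force" is the grip in N (left out, the last holds). Time passes only in rows, so rows that do not move let the fingers close. It gives the time, the measured TCP pose, the force, the opening and the grip force at its end, in the units of the state.
- robot.get_state(): the state, without advancing time (a new reading comes with each control period).
- robot.capture(name): name is "side" or "top"; returns a dict with "img" (400x640x3 uint8, red, green, blue), "vertical_fov" (degrees; the focal length in pixels is half the picture's height over the tangent of half this angle, whatever the lens; pixels are square), "cx", "cy" (the principal point, pixels), "D" ([k1, k2, p1, p2, k3] as OpenCV has them; the pictures are not rectified), "cam_to_world" (4x4, takes a point from camera to world coordinates). Camera axes: x right, y down, z forward; pixel columns grow to the right and rows downward; lengths in m; the calibration is good to about 2 mm. A picture is of the moment at which its call begins. There is no depth.
- robot.hand_in(): hands the job in; it is judged then, once.
The state is a dict: "time": time; "joint_positions": joint angles; "joint_vel": joint speeds; "effort": joint torques, N m; "tcp_pos": TCP position; "tcp_rot": TCP orientation; "contact_force": force on the tool from outside, world axes, zero at the start; "ft_torque": the same for the moment, N m; "finger_gap": finger opening in m; "gripper_force": force on a finger pad.
Only numpy, scipy, OpenCV 4.12 (cv2) and the standard library are available. Lean on these libraries where they do the work, as an engineer would, in place of code of your own. Each camera call takes 0.05 s, during which the arm holds its last target. There are 200 camera calls.

## Working session

There is one attempt and no reset: what is moved stays moved. The work goes in short steps, Python scripts to look and compute and a tool call to move; the robot and the scene stay as the last step left them, time stands still between calls to the robot, and variables do not carry over. Pictures are saved under pics/ and viewed, at most 10 in all, crops included, and the job is handed in when it is done.

Besides the shell and the picture viewer there is one more tool, called after "Call:" as a command line: name --argument value ..., lists and objects as JSON in quotes. arm_command: Moves the arm, as the interface text tells. Its arguments: {"type":"object","properties":{"plan":{"type":"array","items":{"type":"array"}},"grip_force":{"type":"number"}},"required":["plan"]}

```bash
mkdir -p pics; cat > h.py <<'E'
import numpy as np,cv2
from station import robot
def cap(n,name):
    c=robot.capture(n); cv2.imwrite(f'pics/{name}.png',c['img'][:,:,::-1]); np.save(f'pics/{name}.npy',c,allow_pickle=True); return c
def load(name): return np.load(f'pics/{name}.npy',allow_pickle=True).item()
def K(c):
    f=200/np.tan(np.radians(c['vertical_fov'])/2); return np.array([[f,0,c['cx']],[0,f,c['cy']],[0,0,1.]])
def ray(c,u,v):
    p=cv2.undistortPoints(np.array([[[u,v]]],float),K(c),np.array(c['D'],float))[0,0]
    T=np.array(c['cam_to_world']); d=T[:3,:3]@[p[0],p[1],1]; return T[:3,3],d/np.linalg.norm(d)
def onz(c,u,v,z):
    o,d=ray(c,u,v); return o+d*(z-o[2])/d[2]
def tri(c1,p1,c2,p2):
    o1,d1=ray(c1,*p1);o2,d2=ray(c2,*p2)
    s=np.linalg.lstsq(np.c_[d1,-d2],o2-o1,rcond=None)[0]; a=o1+s[0]*d1;b=o2+s[1]*d2
    return (a+b)/2,np.linalg.norm(a-b)
def proj(c,P):
    T=np.linalg.inv(np.array(c['cam_to_world'])); 
    return cv2.projectPoints(np.array([P],float),cv2.Rodrigues(T[:3,:3])[0],T[:3,3],K(c),np.array(c['D'],float))[0].reshape(-1,2)
E
python3 - <<'E'
from h import *
np.set_printoptions(precision=3,suppress=True)
for n in('side','top'):
    c=cap(n,n+'0'); print(n,c['vertical_fov'],c['cam_to_world'])
s=robot.get_state();print(s['tcp_rot'],s['tcp_pos'],s['finger_gap'],s['time'])
E
```

```text
side 53.23653470442926 [[ 0.933 -0.253  0.258  0.244]
 [-0.361 -0.631  0.687 -0.756]
 [-0.011 -0.734 -0.679  0.883]
 [ 0.     0.     0.     1.   ]]
top 56.69193143456767 [[ 0.009 -0.985  0.172  0.337]
 [-1.    -0.008  0.006 -0.014]
 [-0.004 -0.172 -0.985  1.269]
 [ 0.     0.     0.     1.   ]]
[[ 0.917 -0.399 -0.   ]
 [-0.399 -0.917 -0.001]
 [ 0.     0.001 -1.   ]] [0.269 0.619 0.255] 0.08556463834063707 0.1
```

View pics/side0.png

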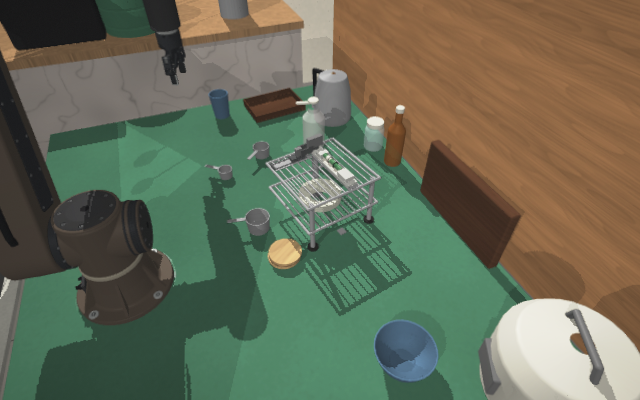

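View pics/top0.png

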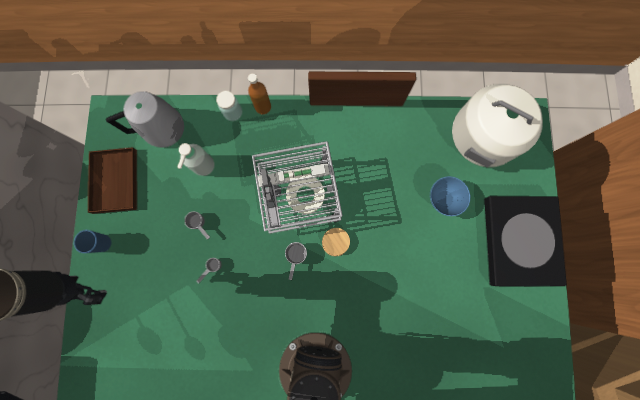

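The side view shows the rack at about (325,185), with the knob and lock near (305,150). The top view shows the rack at (297,188), with the lock and knob at its left edge near (268,190). I'll zoom in on both.

```bash
python3 - <<'E'
from h import *
s=load('side0')['img'][115:225,245:395,::-1];t=load('top0')['img'][130:240,235:385,::-1]
im=np.vstack([cv2.resize(x[:, :],None,fx=5,fy=5,interpolation=cv2.INTER_CUBIC) for x in (s,)])
cv2.imwrite('pics/zs.png',im)
cv2.imwrite('pics/zt.png',cv2.resize(t,None,fx=5,fy=5,interpolation=cv2.INTER_CUBIC))
E
```

```text
(no output)
```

View pics/zs.png

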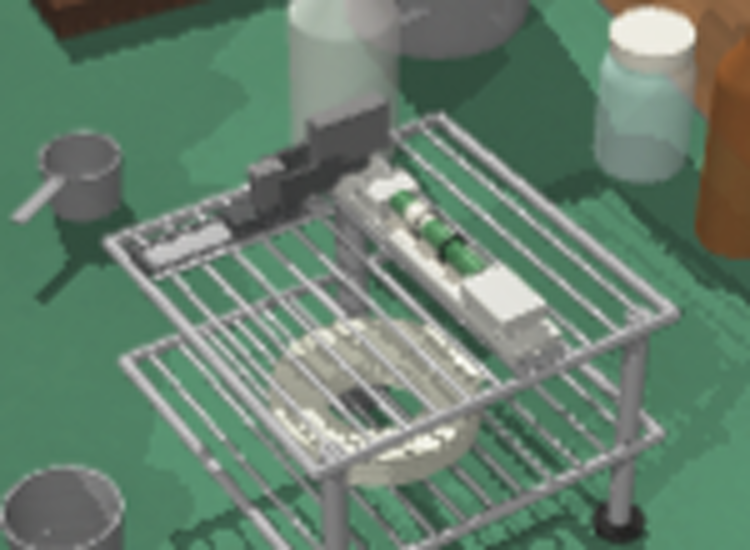

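View pics/zt.png

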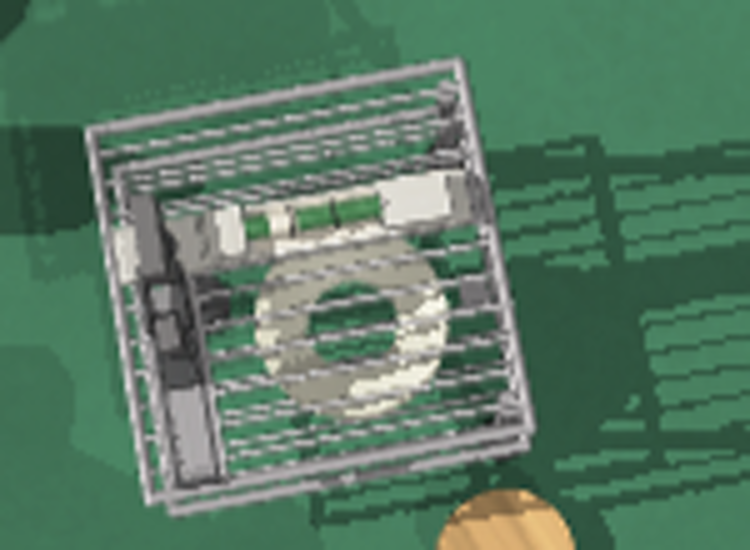

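The side zoom shows the knob bar with its top edge from (308,125) to (388,98), and the tab around (265,180). The top zoom shows the knob at about (150,232) and two lock blocks at (162,292) and (168,332). I'll triangulate the shelf corners, knob and tab, and project predictions to settle which block is the tab.

```bash
python3 - <<'E'
from h import *
np.set_printoptions(precision=4,suppress=True)
S=load('side0');T=load('top0')
s=lambda x,y:(x/5+245-.4,y/5+115-.4); t=lambda x,y:(x/5+235-.4,y/5+130-.4)
P={}
for n,a,b in [('FL',(108,240),(150,500)),('BL',(437,118),(90,130)),('BR',(675,314),(462,60)),('FR',(325,468),(530,435)),
 ('knob',(348,112),(150,232)),('knobF',(308,125),(165,268)),('knobB',(388,98),(140,193)),('tabA',(265,163),(162,292)),('tabB',(265,163),(168,330))]:
    P[n],e=tri(S,s(*a),T,t(*b)); print(n,P[n],'gap',e)
print([np.linalg.norm(P[a]-P[b]) for a,b in('FL BL'.split(),'BL BR'.split(),'BR FR'.split(),'FR FL'.split())])
ex=P['BL']-P['FL']+P['BR']-P['FR'];ey=P['BL']-P['BR']+P['FL']-P['FR']
print(np.degrees([np.arctan2(ex[1],ex[0]),np.arctan2(-ey[0],ey[1])]))
C=sum(P[k] for k in('FL','BL','BR','FR'))/4;a=np.arctan2(ex[1],ex[0]);u=np.array([np.cos(a),np.sin(a),0]);print(C)
R=np.c_[u,[-u[1],u[0],0],[0,0,1]]
for k in P: print(k,R.T@(P[k]-C))
for k in (.044,.054,.064):
  q=P['knob']-k*u; q[2]=C[2]+.032; z=(proj(T,q)[0]-[234.6,129.6])*5; z2=(proj(S,q)[0]-[244.6,114.6])*5; print(k,z,z2)
E
```

```text
FL [0.4373 0.1526 0.1656] gap 0.0003135948785258379
BL [0.6657 0.1984 0.1627] gap 0.0026517858171231532
BR [ 0.7106 -0.0319  0.1684] gap 0.0028159295095050384
FR [ 0.482  -0.0748  0.1701] gap 0.008393279475919129
knob [0.5878 0.1502 0.218 ] gap 0.00253463949248397
knobF [0.5625 0.1405 0.2226] gap 0.008301257917553645
knobB [0.6135 0.1568 0.2165] gap 0.0013308746738420509
tabA [0.5453 0.1464 0.1991] gap 0.023851718282486462
tabB [0.5324 0.1399 0.2036] gap 0.0026522103538105402
[np.float64(0.23300500894753873), np.float64(0.23470434945523921), np.float64(0.23260439111561387), np.float64(0.23184951800870815)]
[10.9949 11.0756]
[0.5739 0.0611 0.1667]
FL [-0.1167  0.1159 -0.0011]
BL [ 0.1163  0.1173 -0.004 ]
BR [ 0.1165 -0.1173  0.0017]
FR [-0.1161 -0.1159  0.0034]
knob [0.0306 0.0848 0.0513]
knobF [0.0039 0.0802 0.0559]
knobB [0.0572 0.0864 0.0498]
tabA [-0.0118  0.0892  0.0324]
tabB [-0.0257  0.0853  0.0369]
0.044 [166.0437 313.2948] [286.3083 162.8487]
0.054 [168.736  329.7013] [271.4688 168.4126]
0.064 [171.4385 346.16  ] [256.53   174.0126]
```

Call:
arm_command --plan '[[[0, 0, -0.96], [0, 0, -0.15], 85], [[0, 0, -0.96], [0, 0, -0.15], 85], [[0, 0, -0.96], [0, 0, -0.15], 85], [[0, 0, -0.96], [0, 0, -0.15], 85], [[0, 0, -0.96], [0, 0, -0.15], 85], [[0, 0, -0.95], [0, 0, -0.15], 60], [[0, 0, 0], [0.3, 0.95, 0], 40], [[0, 0, 0], [0.3, 0.95, 0], 40], [[0, 0, 0], [0.3, 0.95, 0], 40], [[0, 0, 0], [0.3, 0.95, 0], 40], [[0, 0, 0], [0.3, 0.95, 0], 40], [[0, 0, 0], [0.3, 0.95, 0], 40], [[0, 0, 0], [0.3, 0.95, 0], 40], [[0, 0, 0], [0.3, 0.95, 0], 40], [[0, 0, 0], [0.3, 0.95, 0], 40], [[0, 0, 0], [0.3, 0.95, 0], 40], [[0, 0, 0], [0.3, 0.95, 0], 40], [[0, 0, 0], [0.3, 0.95, 0], 40], [[0, 0, 0], [0.3, 0.95, 0], 40], [[0, 0, 0], [0.3, 0.95, 0], 40]]' --grip_force 40

```text
time: 2.6
tcp_pos: [0.4694, 0.2496, 0.2835]
tcp_rot: [[0.982, 0.191, 0.0], [0.191, -0.982, 0.0], [0.0, -0.0, -1.0]]
contact_force: [-0.1, 1.3, -0.5]
finger_gap: 0.0402
gripper_force: 0.0
```

Call:
arm_command --plan '[[[0, 0, 0], [0.26, 0.8, 0.1], 34], [[0, 0, 0], [0.26, 0.8, 0.1], 34], [[0, 0, 0], [0.26, 0.8, 0.2], 34], [[0, 0, 0], [0.25, 0.8, 0.3], 34], [[0, 0, 0], [0.25, 0.8, 0.4], 34], [[0, 0, 0], [0, 0, 0], 34], [[0, 0, 0], [0, 0, 0], 34]]'

```text
time: 3.48
tcp_pos: [0.5295, 0.1406, 0.2506]
tcp_rot: [[0.982, 0.19, 0.0], [0.19, -0.982, 0.0], [0.0, -0.0, -1.0]]
contact_force: [-0.8, 0.1, 0.2]
finger_gap: 0.034
gripper_force: 0.0
```

```bash
python3 - <<'E'
from h import *
S=cap('side','side1')['img'];T=cap('top','top1')['img']
s=S[115:195,245:345,::-1];t=T[150:230,225:325,::-1]
f=lambda x:cv2.resize(x,None,fx=4,fy=4,interpolation=cv2.INTER_CUBIC)
cv2.imwrite('pics/z1.png',np.hstack([f(s),f(t)]))
p=robot.get_state();print(p['tcp_pos'],p['joint_positions'])
E
```

```text
[0.5295173  0.14135959 0.25086784] [ 3.54350211e+01  8.80301692e+00 -1.59565038e+01  4.91378577e-03
 -6.51850958e+01  6.56055309e+01]
```

View pics/z1.png

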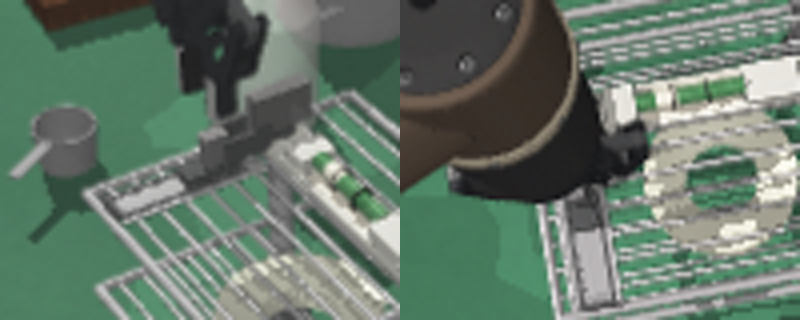

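The left view shows the near finger hanging above the tab, at zoom (220,100) against the tab at (210,140). The top view is hidden by the wrist, but the pose agrees with the measurement, so I'll descend and grip the tab.

Call:
arm_command --plan '[[[0, 0, 0], [0, 0, 0.4], 34], [[0, 0, 0], [0, 0, 0.4], 34], [[0, 0, 0], [0, 0, 0.4], 34], [[0, 0, 0], [0, 0, 0.3], 34], [[0, 0, 0], [0, 0, 0.2], 34], [[0, 0, 0], [0, 0, 0], 34], [[0, 0, 0], [0, 0, 0], 5], [[0, 0, 0], [0, 0, 0], 5], [[0, 0, 0], [0, 0, 0], 5], [[0, 0, 0], [0, 0, 0], 5], [[0, 0, 0], [0, 0, 0], 5]]' --grip_force 30

```text
time: 4.95
tcp_pos: [0.5296, 0.1403, 0.1996]
tcp_rot: [[0.982, 0.191, 0.0], [0.191, -0.982, -0.001], [-0.0, 0.001, -1.0]]
contact_force: [1.5, -5.5, -0.8]
finger_gap: 0.0249
gripper_force: 29.8
```

Call:
arm_command --plan '[[[0, 0, 0], [-0.1, 0, 0], 5], [[0, 0, 0], [-0.2, 0, 0], 5], [[0, 0, 0], [-0.2, 0, 0], 5], [[0, 0, 0], [-0.2, 0, 0], 5], [[0, 0, 0], [-0.2, 0, 0], 5], [[0, 0, 0], [0, 0, 0], 5]]'

```text
time: 5.7
tcp_pos: [0.5029, 0.135, 0.1996]
tcp_rot: [[0.982, 0.191, 0.0], [0.191, -0.982, -0.001], [0.0, 0.001, -1.0]]
contact_force: [3.3, -5.6, -3.3]
finger_gap: 0.0244
gripper_force: 29.7
```

```bash
python3 - <<'E'
from h import *
S=cap('side','side2')['img'];T=cap('top','top2')['img']
s=S[115:195,245:345,::-1];t=T[150:230,225:325,::-1]
f=lambda x:cv2.resize(x,None,fx=4,fy=4,interpolation=cv2.INTER_CUBIC)
cv2.imwrite('pics/z2.png',np.hstack([f(s),f(t)]))
E
```

```text
(no output)
```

View pics/z2.png

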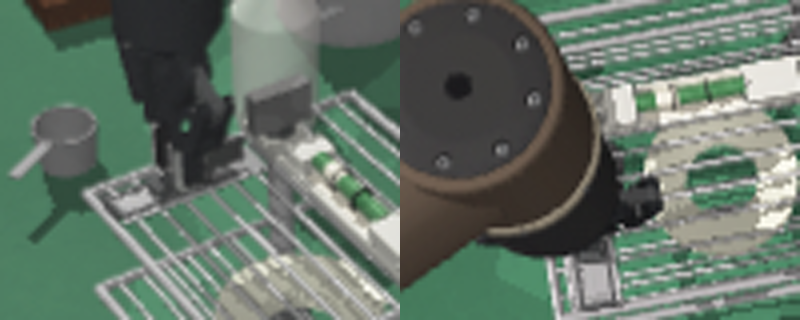

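The lock has come forward with the fingers: its prongs are clear of the bar end and the white slot plate is half covered. I'll keep pulling to the stop.

Call:
arm_command --plan '[[[0, 0, 0], [-0.2, 0, 0], 5], [[0, 0, 0], [-0.2, 0, 0], 5], [[0, 0, 0], [-0.2, 0, 0], 5], [[0, 0, 0], [-0.1, 0, 0], 5], [[0, 0, 0], [-0.1, 0, 0], 5], [[0, 0, 0], [-0.1, 0, 0], 5], [[0, 0, 0], [0, 0, 0], 5], [[0, 0, 0], [0, 0, 0], 5]]'

```text
time: 6.8
tcp_pos: [0.4769, 0.1293, 0.1989]
tcp_rot: [[0.982, 0.191, 0.0], [0.191, -0.982, -0.002], [-0.0, 0.002, -1.0]]
contact_force: [8.6, -8.5, -9.5]
finger_gap: 0.0247
gripper_force: 30.4
```

Call:
arm_command --plan '[[[0, 0, 0], [-0.08, 0, 0], 5], [[0, 0, 0], [-0.08, 0, 0], 5], [[0, 0, 0], [0, 0, 0], 5], [[0, 0, 0], [0, 0, 0], 5]]'

```text
time: 7.3
tcp_pos: [0.4725, 0.1276, 0.1982]
tcp_rot: [[0.982, 0.191, 0.0], [0.191, -0.982, -0.004], [-0.001, 0.004, -1.0]]
contact_force: [14.8, -13.7, -17.0]
finger_gap: 0.025
gripper_force: 30.8
```

Call:
arm_command --plan '[[[0, 0, 0], [0.1, 0, 0], 40], [[0, 0, 0], [0, 0, 0], 40], [[0, 0, 0], [0, 0, 0], 40], [[0, 0, 0], [0, 0, -0.3], 40], [[0, 0, 0], [0, 0, -0.5], 40], [[0, 0, 0], [0, 0, -0.5], 40], [[0, 0, 0], [0, 0, -0.6], 40], [[0, 0, 0], [0, 0, 0], 40]]'

```text
time: 8.3
tcp_pos: [0.4756, 0.1309, 0.2586]
tcp_rot: [[0.982, 0.191, 0.003], [0.191, -0.982, 0.002], [0.004, -0.001, -1.0]]
contact_force: [0.3, -0.0, 0.3]
finger_gap: 0.0403
gripper_force: 0.0
```

```bash
python3 - <<'E'
from h import *
S=cap('side','side3')['img'];T=cap('top','top3')['img']
s=S[115:195,245:345,::-1];t=T[150:230,225:325,::-1]
f=lambda x:cv2.resize(x,None,fx=4,fy=4,interpolation=cv2.INTER_CUBIC)
cv2.imwrite('pics/z3.png',np.hstack([f(s),f(t)]))
E
```

```text
(no output)
```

View pics/z3.png

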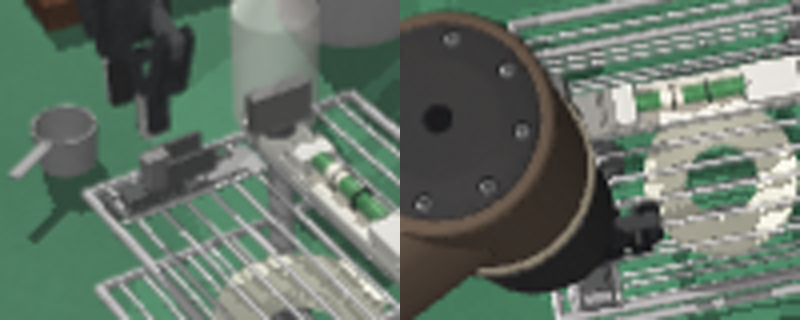

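The side view shows the lock tab at zoom (155,150), shifted about 14 px, or 48 mm, and the force rose at the end, so it is at its stop. The knob stands clear at zoom (278,100). Before gripping I'll refine the knob's centre, because the side view's upper edge may be the far edge of its top face.

```bash
python3 - <<'E'
from h import *
np.set_printoptions(precision=4,suppress=True,linewidth=200)
S=load('side0');T=load('top0')
a=np.radians(11);u=np.array([np.cos(a),np.sin(a),0]);v=np.array([-u[1],u[0],0])
for n,(x,y) in dict(m=(348,112),f=(308,125),b=(388,98)).items(): print('side',n,onz(S,x/5+244.6,y/5+114.6,.2145))
for n,(x,y) in dict(m=(150,232),f=(165,268),b=(140,193)).items(): print('top',n,onz(T,x/5+234.6,y/5+129.6,.2145))
print(cv2.cvtColor(load('side3')['img'],6)[130:154,304:326])
print(cv2.cvtColor(T['img'],6)[164:200,258:276])
for c,o in ((S,'S'),(T,'T')):
  for dz in(.2145,.1825): print(o,proj(c,np.array([.5878,.1502,0])+[0,0,dz]),[proj(c,np.array([.5878,.1502,dz])+i*.024*u+j*.007*v)[0] for i in(-1,1) for j in(-1,1)])
E
```

```text
side m [0.5883 0.1549 0.2145]
side f [0.562  0.1513 0.2145]
side b [0.6153 0.1595 0.2145]
top m [0.5899 0.1505 0.2145]
top f [0.5684 0.141  0.2145]
top b [0.6134 0.1572 0.2145]
[[140 144 147 150 150 151 151 151 152 150 149 146 145 143 139 135 129 121 108  99  86  70]
 [140 144 147 149 150 151 151 153 151 151 149 148 145 142 137 133 129 123 116 101  86  70]
 [139 144 147 150 150 151 151 151 150 151 149 147 143 139 136 131 127 123 117 109  91  70]
 [139 144 147 149 150 150 150 151 150 149 148 146 139 137 133 127 126 122 117 112 103  80]
 [139 145 147 149 150 150 151 150 150 148 144 139 134 128 123 123 123 121 112 111 108 105]
 [140 145 148 149 151 151 150 150 149 143 136 123 124 124 123 122 117 110  95 111 108 107]
 [139 144 148 149 148 148 148 144 142 134 124 123 123 118 116 111  89  71  81 111 108 111]
 [140 144 145 143 136 138 139 139 137 124 119 119 111  91  79  71  70  71  81 111 108 111]
 [139 142 133 122 131 140 138 134 129 112  93  89  71  71  71  71  71  71  81 111 109 111]
 [139 138 102 101 135 133 125 103  90  71  71  71  71  71  71  71  71  72  81 111 109 121]
 [140 138  99
[... 3826 characters left out ...]
168 143 162 149 119 101 125 124 122 125  47  53  57  72 113]
 [ 96 207 142 117 110 206 159 141  91 121 122  97  85  57  48  72  58 112]]
S [[314.6338 137.8916]] [array([308.8828, 141.6684]), array([306.3603, 139.3198]), array([322.8394, 136.4735]), array([320.2531, 134.2002])]
S [[314.7472 146.8541]] [array([309.1051, 150.6626]), array([306.6279, 148.292 ]), array([322.801 , 145.4264]), array([320.2623, 143.1304])]
T [[264.6817 176.7048]] [array([268.3403, 184.1629]), array([263.6031, 185.0251]), array([265.7538, 168.452 ]), array([261.0529, 169.3041])]
T [[266.2451 179.1836]] [array([269.8064, 186.4398]), array([265.2036, 187.2781]), array([267.2803, 171.1526]), array([262.7117, 171.9813])]
```

Call:
arm_command --plan '[[[0, 0, 0], [0.6, 0, 0], 40], [[0, 0, 0], [0.8, 0, 0], 40], [[0, 0, 0], [0.8, 0, 0], 40], [[0, 0, 0], [0.8, 0, 0], 40], [[0, 0, 0], [0.5, 0, 0], 40], [[0, 0, 0], [0.3, 0, 0], 40], [[0, 0, 0], [0, 0, 0.2], 40], [[0, 0, 0], [0, 0, 0.3], 40], [[0, 0, 0], [0, 0, 0.3], 40], [[0, 0, 0], [0, 0, 0.3], 40], [[0, 0, 0], [0, 0, 0.2], 40], [[0, 0, 0], [0, 0, 0.1], 40], [[0, 0, 0], [0, 0, 0], 40], [[0, 0, 0], [0, 0, 0], 40]]'

```text
time: 10.15
tcp_pos: [0.5868, 0.1523, 0.2146]
tcp_rot: [[0.982, 0.191, 0.0], [0.191, -0.982, 0.0], [0.0, -0.0, -1.0]]
contact_force: [-0.7, 0.2, -0.3]
finger_gap: 0.0399
gripper_force: 0.0
```

Call:
arm_command --plan '[[[0, 0, 0], [0, 0, 0], 3], [[0, 0, 0], [0, 0, 0], 3], [[0, 0, 0], [0, 0, 0], 3], [[0, 0, 0], [0, 0, 0], 3], [[0, 0, 0], [0, 0, 0], 3], [[0, 0, 0], [0, 0, 0], 3], [[0, 0, 0], [0, 0, 0], 3]]' --grip_force 60

```text
time: 11.02
tcp_pos: [0.5865, 0.1515, 0.2144]
tcp_rot: [[0.982, 0.191, -0.0], [0.191, -0.982, -0.001], [-0.001, 0.001, -1.0]]
contact_force: [-1.0, -5.9, 2.0]
finger_gap: 0.0129
gripper_force: 62.7
```

Call:
arm_command --plan '[[[0, 0, 0], [0, 0.03, 0.05], 3], [[0, 0, 0], [0, 0, 0.05], 3], [[0, 0, 0], [0, 0, 0.05], 3], [[0, 0, 0], [0, 0, 0.05], 3], [[0, 0, 0], [0, 0, 0], 3]]'

```text
time: 11.65
tcp_pos: [0.587, 0.1513, 0.2085]
tcp_rot: [[0.982, 0.191, 0.0], [0.191, -0.982, -0.0], [0.0, 0.0, -1.0]]
contact_force: [-1.3, -3.6, 4.3]
finger_gap: 0.0129
gripper_force: 63.1
```

Call:
arm_command --plan '[[[0, 0, 0], [0, 0.02, 0.04], 3], [[0, 0, 0], [0, 0, 0.03], 3], [[0, 0, 0], [0, 0, 0], 3], [[0, 0, 0], [0, 0, 0], 3], [[0, 0, 0], [0, 0, 0], 3]]'

```text
time: 12.28
tcp_pos: [0.588, 0.1514, 0.2079]
tcp_rot: [[0.981, 0.192, 0.003], [0.192, -0.981, 0.001], [0.003, -0.001, -1.0]]
contact_force: [-1.0, -1.3, 10.5]
finger_gap: 0.0131
gripper_force: 64.1
```

Flat: the last 2 mm commanded moved the tool only 0.6 mm, and the force rose to 10.5 N. I'll hold briefly, then start turning clockwise while following the knob's rise.

Call:
arm_command --plan '[[[0, 0, 0], [0, 0, 0.02], 3], [[0, 0, 0], [0, 0, 0], 3], [[0, 0, 0], [0, 0, 0], 3], [[0, 0, 0], [0, 0, 0], 3], [[0, 0, 0], [0, 0, 0], 3], [[0, 0, 0.5], [0, 0, -0.007], 3], [[0, 0, 0.5], [0, 0, -0.007], 3], [[0, 0, 0.5], [0, 0, -0.007], 3], [[0, 0, 0.5], [0, 0, -0.007], 3], [[0, 0, 0.5], [0, 0, -0.007], 3], [[0, 0, 0.5], [0, 0, -0.007], 3], [[0, 0, 0], [0, 0, 0], 3]]' --grip_force 70

```text
time: 13.78
tcp_pos: [0.5885, 0.1517, 0.209]
tcp_rot: [[0.993, -0.121, 0.005], [-0.121, -0.993, 0.002], [0.004, -0.002, -1.0]]
contact_force: [-1.6, -0.9, 13.4]
finger_gap: 0.0129
gripper_force: 69.2
```

Call:
arm_command --plan '[[[0, 0, 0.5], [0, 0, -0.006], 3], [[0, 0, 0.5], [0, 0, -0.006], 3], [[0, 0, 0.5], [0, 0, -0.006], 3], [[0, 0, 0.5], [0, 0, -0.006], 3], [[0, 0, 0.5], [0, 0, -0.006], 3], [[0, 0, 0.5], [0, 0, -0.006], 3], [[0, 0, 0], [0, 0, 0], 3], [[0, 0, 0], [0, 0, 0], 3], [[0, 0, 0], [0, 0, 0], 3], [[0, 0, 0], [0, 0, 0], 3], [[0, 0, 0], [0, 0, 0], 3], [[0, 0, 0], [0, 0, 0], 3], [[0, 0, 0], [0, 0, 0], 3], [[0, 0, 0], [0, 0, 0], 3], [[0, 0, 0], [0, 0, 0], 3], [[0, 0, 0], [0, 0, 0], 3]]'

```text
time: 15.78
tcp_pos: [0.5888, 0.1519, 0.2102]
tcp_rot: [[0.907, -0.421, 0.005], [-0.421, -0.907, 0.002], [0.004, -0.004, -1.0]]
contact_force: [-1.2, 1.1, 12.5]
finger_gap: 0.0128
gripper_force: 69.3
```

```bash
python3 - <<'E'
from h import *
S=cap('side','side4')['img'];T=cap('top','top4')['img']
s=S[125:185,305:380,::-1];t=T[155:185,255:335,::-1]
f=lambda x,k:cv2.resize(x,None,fx=k,fy=k,interpolation=cv2.INTER_CUBIC)
b=f(t,6)
a=f(s,5);w=max(a.shape[1],b.shape[1]);g=lambda x:cv2.copyMakeBorder(x,0,0,0,w-x.shape[1],0)
cv2.imwrite('pics/z4.png',np.vstack([g(a),g(b)]))
p=robot.get_state();print(p['tcp_rot'],p['contact_force'])
E
```

```text
[[ 0.90701675 -0.42106482  0.00500369]
 [-0.42107875 -0.90702161  0.00211785]
 [ 0.0036467  -0.00402787 -0.99998524]] [-0.7371816  -0.23311378 12.57504674]
```

View pics/z4.png

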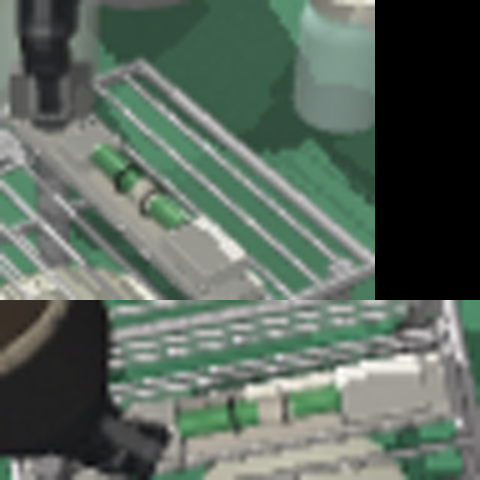

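The bubble (pale) now sits between the black rings, close to the hinge-side one: side zoom (140,190) between rings at (125,177) and (148,207). I'll measure along the vial.

```bash
cat > b.py <<'E'
from h import *
import sys
np.set_printoptions(precision=1,suppress=True,linewidth=220)
for n,o,k,a,b in (('side',(305,125),5,(93,148),(185,226)),('top',(255,155),6,(172,421),(345,401))):
    im=load(n+sys.argv[1])['img'].astype(np.float32)
    if n=='top': a=(a[0],a[1]-300);b=(b[0],b[1]-300)
    A=np.array(a)/k+o-.5;B=np.array(b)/k+o-.5
    N=int(np.hypot(*(B-A))*2);P=A+np.linspace(0,1,N)[:,None]*(B-A)
    r=cv2.remap(im,P[None,:,0].astype(np.float32),P[None,:,1].astype(np.float32),cv2.INTER_LINEAR)[0]
    print(n,A,B,N);print('G',r[:,1].round());print('R',r[:,0].round())
E
python3 b.py 4
```

```text
side [323.1 154.1] [341.5 169.7] 48
G [161. 160. 149. 139. 139. 139. 140. 142. 143. 143. 143. 143. 139. 124.  95.  64.  90. 115. 134. 137. 138. 145. 164. 179. 180. 176. 163. 142. 123. 135. 167. 165. 156. 153. 152. 154. 158. 162. 166. 167. 164. 163. 166.
 162. 144. 130. 133. 139.]
R [150. 133. 106.  87.  87.  86.  87.  89.  90.  90.  90.  92.  89.  82.  65.  45.  58.  70.  80.  87.  94. 114. 149. 177. 183. 179. 166. 144. 124. 133. 159. 139. 114.  99.  98. 100. 104. 108. 112. 113. 110. 108. 113.
 113. 104. 100. 116. 133.]
top [283.2 174.7] [312.  171.3] 58
G [151. 132. 124. 136. 144. 144. 144. 142. 141. 141. 141. 143. 146. 150. 153. 154. 154. 153. 133.  99.  96. 119. 136. 146. 152. 155. 157. 158. 165. 174. 177. 178. 179. 181. 180. 179. 149. 110. 124. 158. 158. 151. 147.
 144. 144. 144. 145. 146. 146. 146. 146. 146. 142. 139. 130. 120. 141. 163.]
R [148. 113.  91.  89.  87.  88.  87.  83.  81.  80.  81.  83.  86.  90.  93.  95.  95.  93.  81.  62.  59.  69.  78.  87.  91.  94.  96.  98. 128. 170. 183. 184. 185. 187. 186. 186. 154. 113. 115. 133. 118.  95.  88.
  84.  84.  85.  86.  87.  87.  88.  89.  89.  86.  83.  79.  75. 120. 164.]
```

Bubble is about 8.5 mm towards the hinge side, so about 0.38 rad (22°) more is needed.

Call:
arm_command --plan '[[[0, 0, 0.5], [0, 0, -0.007], 3], [[0, 0, 0.5], [0, 0, -0.007], 3], [[0, 0, 0.5], [0, 0, -0.007], 3], [[0, 0, 0.5], [0, 0, -0.007], 3], [[0, 0, 0.5], [0, 0, -0.007], 3], [[0, 0, 0.5], [0, 0, -0.007], 3], [[0, 0, 0.5], [0, 0, -0.007], 3], [[0, 0, 0], [0, 0, 0], 3], [[0, 0, 0], [0, 0, 0], 3], [[0, 0, 0], [0, 0, 0], 3], [[0, 0, 0], [0, 0, 0], 3], [[0, 0, 0], [0, 0, 0], 3], [[0, 0, 0], [0, 0, 0], 3], [[0, 0, 0], [0, 0, 0], 3], [[0, 0, 0], [0, 0, 0], 3], [[0, 0, 0], [0, 0, 0], 3], [[0, 0, 0], [0, 0, 0], 3]]'

```text
time: 18.0
tcp_pos: [0.5888, 0.1519, 0.2118]
tcp_rot: [[0.696, -0.718, 0.005], [-0.718, -0.696, 0.002], [0.002, -0.005, -1.0]]
contact_force: [-0.6, -1.3, 12.8]
finger_gap: 0.0131
gripper_force: 69.3
```

```bash
python3 -c "
from h import *
cap('side','side5');cap('top','top5')"; python3 b.py 5
```

```text
side [323.1 154.1] [341.5 169.7] 48
G [153. 149. 140. 136. 135. 136. 136. 137. 139. 138. 139. 141. 140. 130. 103.  71.  92. 123. 155. 172. 181. 181. 182. 182. 182. 181. 172. 154. 114.  95. 101. 119. 131. 135. 135. 136. 140. 147. 151. 156. 156. 155. 157.
 155. 141. 132. 133. 143.]
R [147. 128. 100.  84.  84.  84.  84.  86.  86.  86.  87.  89.  88.  84.  69.  52.  72. 103. 143. 169. 184. 184. 185. 185. 185. 181. 166. 137.  91.  67.  64.  72.  78.  81.  81.  82.  86.  92.  96. 100. 101.  99. 102.
 101.  94.  93. 109. 132.]
top [283.2 174.7] [312.  171.3] 58
G [154. 148. 144. 144. 145. 147. 147. 143. 141. 142. 145. 150. 153. 154. 154. 155. 153. 150. 147. 143. 125.  96. 104. 144. 165. 174. 178. 179. 179. 179. 180. 180. 180. 180. 165. 146. 127. 106. 105. 113. 128. 141. 143.
 143. 144. 145. 145. 146. 145. 146. 143. 140. 140. 138. 136. 135. 133. 131.]
R [156. 150. 135. 106.  88.  89.  87.  84.  82.  81.  84.  89.  93.  95.  95.  95.  93.  90.  86.  83.  74.  60.  74. 113. 145. 173. 184. 186. 186. 186. 186. 186. 186. 186. 155. 114.  89.  70.  67.  71.  78.  84.  84.
  83.  84.  86.  86.  87.  87.  88.  86.  84.  83.  82.  80.  78.  97. 118.]
```

The bubble is within about 1 mm of centre in both views. The tool still presses with about 13 N, and its 3.9 mm rise matches 1 rad of turn. I'm handing in.

```bash
python3 -c "
from station import robot
print(robot.hand_in())"
```

```text
the job is handed in; nothing more can be done
None
```

The job is handed in (no verdict came back): the slide lock is drawn to its stop, the knob is still gripped and pressed flat with about 13 N, and it is turned about 57° clockwise with the bubble within about 1 mm of centre.

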